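# Check the spool dolly's brake lever

### The job

Check the red brake lever on the dolly handle: with the outside of the fingers push it in towards the bar until it comes up against its stop, let it come all the way out again, then push it in to the stop once more and finish while still holding it there, so that one can see it stops short of the bar. Use ordinary hand pressure, touch only the lever's outer side (do not pinch or hook it, and keep off the bar), and leave the jar, wire spool and blue wrench where they are.

Things in the scene. Friction and masses are not known exactly. Their poses are not given: they have to be found in the camera images.
- fixture: Fixed dark steel clamp rail, 70 x 360 x 12 mm, with two blue clamp blocks (50 x 45 mm, up to 47 mm high) at its y = +-150 mm, that holds the dolly handle. Origin: centre of its underside, on the table. Its y axis runs along the handle bar; its -x side is the side on which the lever stands. Its place and yaw vary.
- bar: The dolly's push handle, fixed in the rail: cream U-shaped tube 26 mm thick, legs at y = +-150 mm, a black 34 mm thick rubber grip (y -120 to +70 mm) and a black lever bracket at y = 100 mm that reaches to x = -47 mm. Bar axis at x = 0, 120 mm above the table; top of the grip at 137 mm. Origin and axes as fixture.
- lever (a joint): Swing of the red lever about an upright pin: 0 = fully out (where its spring returns it, blade 0.42 rad off the bar's line), growing as it is pressed towards the bar; it meets its stop at 0.26 rad, a firm stop (hardly gives: about 40 N per mm at press_point), with the blade still over 20 mm clear of the grip. Pressing at press_point takes about 4 N at first and 7 N just before the stop.
- lever_pivot (a point): The lever's pin, in the bracket, 40 mm from the bar's axis on the fixture's -x side, at the fixture's y = +100 mm, 120 mm above the table. Fixed to the fixture; same axes as the fixture.
- press_point (a point): Where to press: on the outer face of the red lever blade, half way up it (120 mm above the table), 115 mm along it from the pin. Moves with the lever. Axes: +x = square to the blade, towards the bar (pressing direction), -y = along the blade to its free end, z up; the pin's axis lies at (+6, +115) mm in them. Only the low rail (12 mm, bolts to 37 mm) is below, nothing above.
- jar: Loose jar, 68 mm in diameter, 85 mm high, blue cap; origin at the centre of its underside. Stands beside one end of the fixture. Leave it.
- spool: Loose copper-coloured wire spool on end, 100 mm in diameter, 55 mm high; origin at the centre of its underside. Stands beside the other end of the fixture. Leave it.
- wrench: Loose blue wrench, 180 mm long, lying flat on the table behind the bar (away from the lever); origin on its underside near mid length. Leave it.
- lever_tip (a point): Centre of the red ball, 22 mm in diameter, at the free end of the lever, 152 mm from the pin; moves with the lever, axes as press_point. The flat red blade between pin and ball is 22 mm high (109 to 131 mm above the table) and 6 mm thick, lined on the inner side, towards the bar, with 5 mm of bare aluminium that is not to be touched.

How it is judged:
On the way, in this order (a step that is already met when the one before it is completed fails the run):
1. the lever is pushed in to its stop by the fingers (value of joint lever above 0.235 rad and contact force between the fingers and lever above 2 N), for 0.2 s.
2. the lever has come all the way out again (value of joint lever below 0.03 rad), for 0.1 s.
At the end, for the whole second after the job is handed in: The lever is held at its stop (joint at least 0.235 rad) and still, by the fingers pressing on its outer side with more than 2 N; jar, spool and wrench are within 20 mm of where they stood (all of step 1 and velocity of joint lever below 0.1 rad/s and distance of each of jar, spool, wrench from where it was at the start of the episode below 0.02 m); the arm keeps its last pose, push and grip.
It fails at once if the lever is forced: more than 60 N on it (contact force between the fingers and lever above 60 N).
It fails at once if the lever's inner side is touched (pinched or hooked) (contact force between the fingers and lever_c3 above 1 N).
It fails at once if the bar is touched (contact force between any of the fingers, the arm and bar above 2 N).
It fails at once if a bystander is moved or lifted (distance of any of jar, spool, wrench from where it was at the start of the episode above 0.02 m).
It also fails if it takes over 38 s, if anything falls off the work surface, if the arm or the gripper's body presses on something with over 40 N, if the wrist force passes 120 N, or if a joint passes its speed limit or range.

### The arm

A 7-joint arm with a two-finger parallel gripper is mounted at the origin on the work surface. World frame = base frame: x ahead of the robot, y to its left, z up, the work surface at z = 0. Lengths are in m, angles in rad, forces in N, time in s.
With the tool pointing down it reaches from about 0.425 to 0.925 m from the base axis. Payload 6.8 kg.
Tool frame: the origin (TCP) lies at the very end of the fingers, on their centre line; the grasp point (between the pads) lies 19 mm behind it; z points along the fingers, y is the line along which they close (so a half turn about z gives the same grasp; the last joint's range is limited). The gripper opens to 85 mm and grips with 20 to 120 N. Pads are 22 mm wide; open, the fingers measure 114 mm over their backs; the gripper's body (76 mm by 85 mm) begins 54 mm behind the grasp point. The pads swing forward as they close: fully open they stand 13 mm farther back than shut.
Start: joints at [1.044, 0.477, 0.022, 1.555, -0.011, 1.109, -0.083], TCP at [0.275, -0.617, 0.231] pointing down, gripper open.
Joint ranges: [-2.96, 2.96], [-0.34, 2.1], [-1.41, 1.46], [0.24, 2.44], [-1.37, 4.51], [0.17, 1.92], [-2.96, 2.96]. Speed limits (rad/s): [2.39, 2.39, 3.14, 3.14, 3.14, 3.14, 3.14].

### API

Orientations are given as a unit quaternion [w, x, y, z].
In Python, from station import get_obs, read_camera, hand_in gives the robot as it stands.
- The arm moves only by the tool arm_command, never from a script. Its argument "commands" is one flat list of numbers, 7 for each row, row after row: the shift along the tool's x, y, z in m, then the turn, a rotation vector about the tool's x, y, z in degrees, then the opening, from 0 (shut) to 1 (fully open). In form: [tx, ty, tz, rx, ry, rz, fingers, tx, ty, tz, rx, ry, rz, fingers, ...]. A call has 1 to 8 rows; each row is the pose to reach, as a shift and turn from the pose commanded when the call began, along the tool's axes at that moment; what a row does not reach only later rows make up. A row lasts 1/10 s, in which the tool goes at most 50 mm and 8.59 degrees, less where a joint would pass 70% of its speed; a pose out of reach is approached as far as the arm can. A call with a gripper value outside its range is refused whole. The fingers move at their own pace and stop on an object; "force" is the grip in N (left out, the last holds). Time passes only in rows, so rows that repeat a pose let the fingers close. It gives the time, the measured TCP pose, the force, the opening and the grip force at its end, in the units of the state.
- get_obs(): the state, without advancing time (a new reading comes with each control period).
- read_camera(name): name is "scene" or "top"; returns a dict with "img" (384x512x3 uint8, red, green, blue), "camera_matrix" (3x3 intrinsics, pixels), "k1" (the pictures are not rectified: a ray, as slopes to the right and down, at radius r is drawn at 1 + k1 r^2 times it, then the intrinsics apply), "pose" (4x4, takes a point from camera to world coordinates). Camera axes: x right, y down, z forward; pixel columns grow to the right and rows downward; lengths in m; the calibration is good to about 2 mm. A picture is of the moment at which its call begins. There is no depth.
- hand_in(): hands the job in; it is judged then, once.
The state is a dict: "t": time; "q": joint angles; "joint_vel": joint speeds; "joint_torque": joint torques, N m; "eef_pos": TCP position; "tool_rot": TCP orientation; "contact_force": force on the tool from outside, world axes, zero at the start; "torque": the same for the moment, N m; "gripper_width": opening from 0.0 (shut) to 1.0 (fully open); "grasp_force": force on a finger pad.
Only numpy, scipy, OpenCV 4.12 (cv2) and the standard library are available. Lean on these libraries where they do the work, as an engineer would, in place of code of your own. Each camera call takes 0.05 s, during which the arm holds its last target. There are 200 camera calls.

## Working session

There is one attempt and no reset: what is moved stays moved. The work goes in short steps, Python scripts to look and compute and a tool call to move; the robot and the scene stay as the last step left them, time stands still between calls to the robot, and variables do not carry over. Pictures are saved under pics/ and viewed, at most 10 in all, crops included, and the job is handed in when it is done.

Besides the shell and the picture viewer there is one more tool, called after ">>>" in YAML: its name, and indented under it one key for each argument. arm_command: Moves the arm, as the interface text tells. Its arguments: {"type":"object","properties":{"commands":{"type":"array","items":{"type":"number"}},"force":{"type":"number"}},"required":["commands"]}

```bash
mkdir -p pics; ls
python3 - <<'E'
from station import *
import cv2,numpy as np
o=get_obs();print({k:np.round(v,3).tolist() for k,v in o.items()})
for n in("scene","top"):
    c=read_camera(n);np.savez(f"pics/{n}0.npz",**c)
    cv2.imwrite(f"pics/{n}0.png",c["img"][...,::-1]);print(n,c["camera_matrix"],c["k1"],c["pose"])
E
```

```text
pics
{'t': 0.0, 'q': [1.044, 0.478, 0.022, 1.556, -0.012, 1.109, -0.083], 'joint_vel': [-0.001, 0.001, -0.001, -0.002, -0.001, 0.0, -0.0], 'joint_torque': [-0.001, -59.646, 1.608, -28.12, 0.013, 0.009, -0.0], 'eef_pos': [0.274, -0.616, 0.23], 'tool_rot': [-0.001, 0.978, 0.208, -0.0], 'contact_force': [-0.123, -0.264, 0.032], 'torque': [0.06, -0.01, -0.0], 'grasp_force': 0.0, 'gripper_width': 1.002}
scene [[443.20405084   0.         263.26284056]
 [  0.         443.20405084 191.60305146]
 [  0.           0.           1.        ]] -0.17585668750036193 [[-0.25651678  0.63451741 -0.7291      1.48031641]
 [ 0.96643963  0.17924026 -0.18403088  0.30381187]
 [ 0.01391328 -0.75183814 -0.6592009   0.90055269]
 [ 0.          0.          0.          1.        ]]
top [[352.91890886   0.         263.52420923]
 [  0.         352.91890886 194.36190269]
 [  0.           0.           1.        ]] -0.10580615032771272 [[-1.25986343e-04 -9.83141660e-01  1.82845453e-01  4.35592651e-01]
 [-9.99830644e-01  3.48873286e-03  1.80696515e-02  6.32290437e-02]
 [-1.84029261e-02 -1.82812211e-01 -9.82975599e-01  8.84361026e-01]
 [ 0.00000000e+00  0.00000000e+00  0.00000000e+00  1.00000000e+00]]
```

View pics/scene0.png

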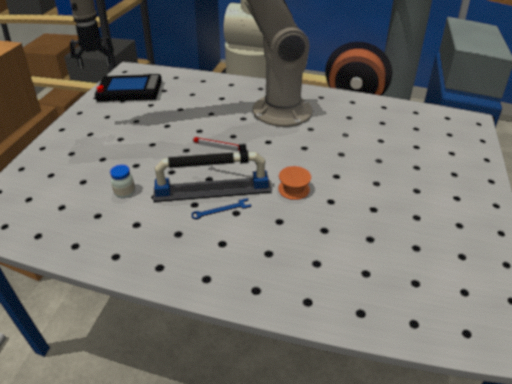

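View pics/top0.png

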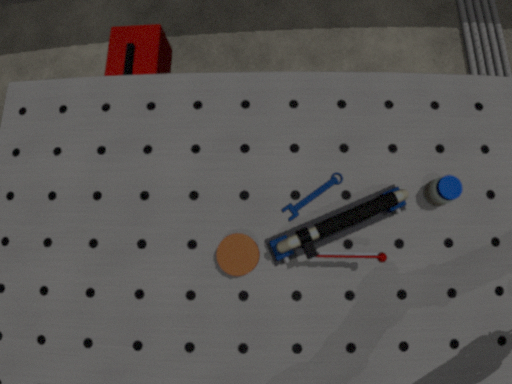

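The scene view shows the red lever from (195,140) to (240,149), on the robot side of the bar. In the top view the ball is at (382,257), the blade runs left to the bracket at (309,247), the spool is at (238,255), the jar at (445,190) and the wrench at (312,197).

```bash
cat > h.py <<'E'
import numpy as np,cv2
from station import *
def ray(c,uv):
    d=np.array([c["k1"],0,0,0,0],float)
    p=cv2.undistortPoints(np.array(uv,float).reshape(-1,1,2),c["camera_matrix"],d)[:,0]
    # model: drawn = ray*(1+k1 r^2), same as OpenCV
    P=c["pose"];return P[:3,3],np.c_[p,np.ones(len(p))]@P[:3,:3].T
def onz(c,uv,z):
    o,d=ray(c,uv);return o+d*((z-o[2])/d[:,2])[:,None]
def two(c1,u1,c2,u2):
    o1,d1=ray(c1,u1);o2,d2=ray(c2,u2)
    s=np.linalg.lstsq(np.c_[d1[0],-d2[0]],o2-o1,rcond=None)[0]
    a,b=o1+s[0]*d1[0],o2+s[1]*d2[0];return (a+b)/2,np.linalg.norm(a-b)
def hsv(c,lo,hi): return cv2.inRange(cv2.cvtColor(c["img"],cv2.COLOR_RGB2HSV),lo,hi)
def red(c,box):
    m=hsv(c,(0,140,70),(6,255,255))|hsv(c,(172,140,70),(180,255,255))
    x0,y0,x1,y1=box;k=np.zeros_like(m);k[y0:y1,x0:x1]=m[y0:y1,x0:x1];return k
E
python3 - <<'E'
from h import *
T=dict(np.load("pics/top0.npz"));S=dict(np.load("pics/scene0.npz"))
m=red(T,(300,235,400,280));ys,xs=np.nonzero(m);print(len(xs),xs.min(),xs.max())
b=(xs>=377);bt=[(xs[b].min()+xs[b].max())/2,(ys[b].min()+ys[b].max())/2];print("ball",bt,b.sum())
ms=red(S,(185,130,245,155));y2,x2=np.nonzero(ms);bb=x2<x2.min()+6
bs=[(x2[bb].min()+x2[bb].max())/2,(y2[bb].min()+y2[bb].max())/2];print("ballS",bs,x2.min(),x2.max())
ball,e=two(T,bt,S,bs);print("ball 3d",ball,e); ball2=onz(T,[bt],.12)[0];print("ball on z.12",ball2)
bl=(xs<374)&(xs>320)
w=onz(T,np.c_[xs[bl],ys[bl]],.126)[:,:2]
vx,vy,x0,y0=cv2.fitLine(w.astype(np.float32),cv2.DIST_L2,0,.01,.01).ravel();d=np.array([vx,vy]);d*=np.sign(d@(ball2[:2]-[x0,y0]))
print("blade dir",d,np.arctan2(d[1],d[0]),"pt",x0,y0)
yb=np.arctan2(d[1],d[0]) # direction pin->ball
print("pin est",ball2[:2]-.152*d)
# grip (black) & bar
for nm,M,z,box in(("grip",hsv(T,(0,0,0),(180,255,45)),.125,(318,190,405,245)),("spool",hsv(T,(5,100,80),(20,255,255)),.055,(200,220,270,290)),("jarcap",hsv(T,(100,150,80),(125,255,255)),.085,(425,165,475,215)),("wrench",hsv(T,(100,130,50),(125,255,255)),.005,(275,165,350,222))):
    x,y,X,Y=box;k=np.zeros_like(M);k[y:Y,x:X]=M[y:Y,x:X]
    n,l,s,cc=cv2.connectedComponentsWithStats(k);i=1+np.argmax(s[1:,4]);q=np.argwhere(l==i)[:,::-1]
    r=cv2.minAreaRect(onz(T,q,z)[:,:2].astype(np.float32));bp=cv2.boxPoints(r)
    print(nm,s[i],np.round(r[0],4),np.round(r[1],4),r[2])
E
```

```text
136 318 385
ball [np.float64(381.0), np.float64(257.0)] 50
ballS [np.float64(196.0), np.float64(139.0)] 194 198
ball 3d [ 0.43989098 -0.17515768  0.12392464] 0.001549722114193534
ball on z.12 [ 0.43974704 -0.1755905   0.12      ]
blade dir [-0.02810962 -0.9996048 ] -1.5989097 pt 0.4425148 -0.10242977
pin est [ 0.4440197  -0.02365057]
grip [ 318  192   80   51 1669] [ 0.5294 -0.1238] [0.0531 0.1971] 21.504606246948242
spool [ 216  233   43   43 1415] [0.4489 0.1401] [0.0966 0.0986] 30.79793930053711
jarcap [439 176  23  24 419] [ 0.6012 -0.3627] [0.0549 0.0549] 42.97800827026367
wrench [283 176  55  44 369] [ 0.5919 -0.0422] [0.0342 0.1579] 33.64987564086914
```

Ball height comes out at 0.124 (should be 0.12). Grip length is 197 mm, and the blade-to-bar angle 0.40 rad (should be 0.42), so the measurements agree. The pin is near (0.444,-0.024) and the press point near (0.435,-0.139). Next I close the fingers and move above the outer side of the lever.

>>> arm_command:
  commands: [0.31,-0.38,0,0,0,11,0,0.31,-0.38,0,0,0,11,0,0.31,-0.38,0,0,0,11,0,0.31,-0.38,0,0,0,11,0,0.31,-0.38,0,0,0,11,0,0.31,-0.38,0,0,0,11,0,0.31,-0.38,0,0,0,11,0,0.31,-0.38,0,0,0,11,0]
  force: 30

```text
t: 0.9
eef_pos: [0.3794, -0.2287, 0.2312]
tool_rot: [0.0, 0.994, 0.113, -0.0]
contact_force: [1.8, -0.7, -0.7]
gripper_width: 0.003
grasp_force: 0.0
```

Run:
```python
from h import *
from scipy.spatial.transform import Rotation as R
o=get_obs();print(o["t"],o["eef_pos"],o["gripper_width"]);r=R.from_quat(o["tool_rot"],scalar_first=True);print(r.as_matrix().round(3))
print(r.inv().apply(np.array([.405,-.142,.15])-o["eef_pos"]))
```

```text
0.9 [ 0.37936682 -0.22866544  0.23121326] 0.0026680642065273407
[[ 0.974  0.225 -0.   ]
 [ 0.225 -0.974 -0.   ]
 [-0.     0.    -1.   ]]
[ 0.0444618  -0.07870119  0.08119621]
```

>>> arm_command:
  commands: [0.04,-0.075,0.03,0,0,0,0,0.04,-0.075,0.03,0,0,0,0,0.04,-0.075,0.03,0,0,0,0,0.04,-0.075,0.03,0,0,0,0]

```text
t: 1.3
eef_pos: [0.4013, -0.1482, 0.201]
tool_rot: [-0.0, 0.993, 0.114, -0.001]
contact_force: [0.2, 0.0, -0.8]
gripper_width: -0.001
grasp_force: 0.0
```

Run:
```python
from h import *
from scipy.spatial.transform import Rotation as R
o=get_obs();print(o["t"],o["eef_pos"],o["contact_force"]);r=R.from_quat(o["tool_rot"],scalar_first=True)
print(r.inv().apply(np.array([.405,-.142,.10])-o["eef_pos"]))
ims=[]
for n in("top","scene"):
    c=read_camera(n);np.savez(f"pics/{n}1.npz",**c)
    x,y=(260,180) if n=="top" else (150,90)
    ims.append(cv2.resize(c["img"][y:y+100,x:x+130,::-1],None,fx=3,fy=3,interpolation=cv2.INTER_CUBIC))
cv2.imwrite("pics/c1.png",np.hstack(ims))
```

```text
1.3 [ 0.40132054 -0.14815068  0.20098993] [ 0.1861167   0.03715362 -0.83401721]
[ 0.00508138 -0.0051257   0.10098635]
```

View pics/c1.png

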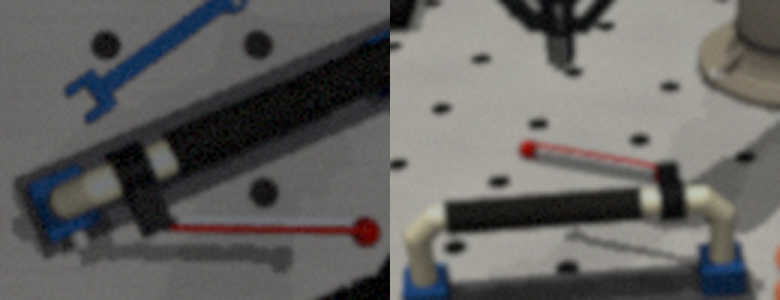

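The closed fingertips are over the outer side, seen at about (560,50) in the right half of the crop, clear of the blade that runs from (525,148) to (655,170). The lever is still fully out. Now I go down beside it.

>>> arm_command:
  commands: [0,-0.004,0.05,0,0,0,0,0,-0.004,0.1,0,0,0,0,0,-0.004,0.1,0,0,0,0,0,-0.004,0.1,0,0,0,0]

```text
t: 1.8
eef_pos: [0.4003, -0.1457, 0.1017]
tool_rot: [-0.0, 0.994, 0.112, -0.001]
contact_force: [0.1, 0.1, 0.6]
gripper_width: -0.001
grasp_force: 0.0
```

>>> arm_command:
  commands: [0.006,0,0,0,0,0,0,0.012,0,0,0,0,0,0,0.016,0,0,0,0,0,0,0.016,0,0,0,0,0,0]

```text
t: 2.2
eef_pos: [0.4179, -0.1411, 0.1025]
tool_rot: [0.0, 0.994, 0.113, 0.001]
contact_force: [0.3, -0.1, -0.4]
gripper_width: 0.003
grasp_force: 0.0
```

>>> arm_command:
  commands: [0.003,0,0,0,0,0,0,0.006,0,0,0,0,0,0,0.009,0,0,0,0,0,0,0.012,0,0,0,0,0,0,0.012,0,0,0,0,0,0]

```text
t: 2.7
eef_pos: [0.4275, -0.1385, 0.1011]
tool_rot: [-0.0, 0.994, 0.113, -0.001]
contact_force: [-1.9, 0.4, 0.9]
gripper_width: -0.0
grasp_force: 0.4
```

Contact began near x = 0.427. I keep pressing; the stop should come after about 30 mm.

>>> arm_command:
  commands: [0.005,0,0,0,0,0,0,0.01,0,0,0,0,0,0,0.015,0,0,0,0,0,0,0.02,0,0,0,0,0,0,0.02,0,0,0,0,0,0]

```text
t: 3.2
eef_pos: [0.4461, -0.1351, 0.1007]
tool_rot: [0.0, 0.994, 0.112, -0.002]
contact_force: [-5.6, -4.8, 1.5]
gripper_width: 0.006
grasp_force: 2.8
```

>>> arm_command:
  commands: [0.002,0,0,0,0,0,0,0.004,0,0,0,0,0,0,0.006,0,0,0,0,0,0,0.006,0,0,0,0,0,0]

```text
t: 3.6
eef_pos: [0.4514, -0.1343, 0.1007]
tool_rot: [0.0, 0.994, 0.112, -0.002]
contact_force: [-5.0, -5.2, 1.7]
gripper_width: -0.001
grasp_force: 3.1
```

>>> arm_command:
  commands: [0.001,0,0,0,0,0,0,0.002,0,0,0,0,0,0,0.003,0,0,0,0,0,0,0.003,0,0,0,0,0,0]

```text
t: 4.0
eef_pos: [0.4542, -0.1339, 0.1007]
tool_rot: [0.001, 0.994, 0.112, -0.002]
contact_force: [-5.7, -6.5, 1.1]
gripper_width: -0.002
grasp_force: 3.3
```

```bash
cat >> h.py <<'E'
def lev(tag):
    """lever angle (top view) from ball and pin"""
    c=read_camera("top");m=red(c,(300,190,400,280));ys,xs=np.nonzero(m)
    b=xs>=xs.max()-7;q=[(xs[b].min()+xs[b].max())/2,(ys[b].min()+ys[b].max())/2]
    p=onz(c,[q],.12)[0][:2];v=p-[.444,-.0237]
    o=get_obs();print("ball",p,"r",np.hypot(*v),"lever",np.arctan2(v[1],v[0])+1.599,"F",o["contact_force"].round(1),o["eef_pos"].round(4),o["t"])
    s=read_camera("scene")
    cv2.imwrite(f"pics/{tag}.png",np.hstack([cv2.resize(i[y:y+100,x:x+130,::-1],None,fx=3,fy=3,interpolation=cv2.INTER_CUBIC) for i,x,y in((c["img"],280,180),(s["img"],150,90))]))
E
python3 -c "
from h import *
lev('c2')"
```

```text
ball [ 0.45361735 -0.06968392] r 0.046978869689445965 lever 0.23437769162760413 F [-4.7 -6.2  0.9] [ 0.4541 -0.1339  0.1007] 4.05
```

View pics/c2.png

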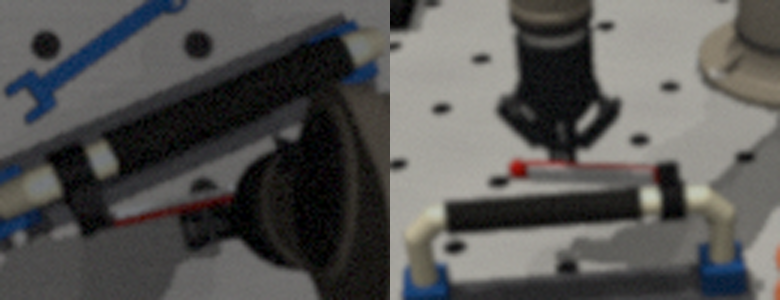

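In the top view the ball is hidden by the gripper, and the visible red blade has swung toward the bar. In the scene view the ball is at crop (518,168), the fingers are on the outer side at (565,150), and there is a clear gap to the grip. From here I get the angle from the scene ball.

```bash
cat >> h.py <<'E'
def lev2(ref=None):
    def ball(c):
        y2,x2=np.nonzero(red(c,(180,125,245,165)));bb=x2<x2.min()+5
        m=red(c,(180,125,245,165)).astype(float);w=np.array([x2[bb].mean(),y2[bb].mean()])
        return onz(c,[w],.12)[0][:2]
    b0=ball(dict(np.load("pics/scene0.npz")));b=ball(read_camera("scene"));P=np.array([.444,-.0237])
    a=[np.arctan2(*(x-P)[::-1]) for x in(b0,b)];o=get_obs()
    print("r",[np.hypot(*(x-P)).round(4) for x in(b0,b)],"lever",a[1]-a[0],"F",o["contact_force"].round(1),o["eef_pos"].round(4),o["t"])
E
python3 -c "
from h import *
lev2()"
```

```text
r [np.float64(0.1554), np.float64(0.1542)] lever 0.23596519185622689 F [-5.9 -7.1  1.4] [ 0.4541 -0.1339  0.1007] 4.15
```

>>> arm_command:
  commands: [0.001,0,0,0,0,0,0,0.002,0,0,0,0,0,0,0.003,0,0,0,0,0,0,0.003,0,0,0,0,0,0]

```text
t: 4.55
eef_pos: [0.4568, -0.1332, 0.1007]
tool_rot: [0.001, 0.994, 0.112, -0.002]
contact_force: [-6.4, -6.5, 1.8]
gripper_width: 0.001
grasp_force: 3.7
```

```bash
python3 -c "
from h import *
lev2()"
```

```text
r [np.float64(0.1554), np.float64(0.1549)] lever 0.2532571081332977 F [-6.4 -6.6  1.1] [ 0.4568 -0.1333  0.1007] 4.6
```

>>> arm_command:
  commands: [0.001,0,0,0,0,0,0,0.002,0,0,0,0,0,0,0.002,0,0,0,0,0,0]

```text
t: 4.9
eef_pos: [0.4573, -0.1332, 0.1006]
tool_rot: [0.001, 0.994, 0.112, -0.004]
contact_force: [-9.2, -6.8, 6.4]
gripper_width: -0.002
grasp_force: 5.9
```

>>> arm_command:
  commands: [0.001,0,0,0,0,0,0,0.001,0,0,0,0,0,0,0.001,0,0,0,0,0,0]

```text
t: 5.2
eef_pos: [0.4573, -0.1331, 0.1006]
tool_rot: [0.001, 0.994, 0.112, -0.005]
contact_force: [-12.8, -6.7, 10.2]
gripper_width: -0.003
grasp_force: 7.3
```

```bash
python3 -c "
from h import *
lev2()"
```

```text
r [np.float64(0.1554), np.float64(0.1544)] lever 0.26997695165724944 F [-12.8  -6.9   9.3] [ 0.4573 -0.1331  0.1005] 5.25
```

The stop is clear: force jumps at x = 0.4573 with no further motion, and the angle reads about 0.26. I hold briefly, then back off completely.

>>> arm_command:
  commands: [0,0,0,0,0,0,0,0,0,0,0,0,0,0,-0.015,0,0,0,0,0,0,-0.03,0,0,0,0,0,0,-0.045,0,0,0,0,0,0,-0.052,0,0,0,0,0,0,-0.052,0,0,0,0,0,0,-0.052,0,0,0,0,0,0]

```text
t: 6.05
eef_pos: [0.4126, -0.1424, 0.1018]
tool_rot: [0.0, 0.994, 0.113, 0.001]
contact_force: [0.8, -0.7, -0.0]
gripper_width: -0.003
grasp_force: 0.0
```

```bash
python3 -c "
from h import *
lev2();lev('c3')"
```

```text
r [np.float64(0.1554), np.float64(0.1551)] lever 0.0005936770193737395 F [-0.  -0.2 -0.2] [ 0.4127 -0.1422  0.1017] 6.1
ball [ 0.44123071 -0.14178987] r 0.11812233640885116 lever 0.004757233885074763 F [-0.3 -0.2  0.2] [ 0.4126 -0.1421  0.1016] 6.15
```

The lever is fully out (0.00 rad, no contact force). Now the second press to the same place.

>>> arm_command:
  commands: [0.01,0,0,0,0,0,0,0.018,0,0,0,0,0,0,0.024,0,0,0,0,0,0,0.03,0,0,0,0,0,0,0.036,0,0,0,0,0,0,0.042,0,0,0,0,0,0,0.046,0,0,0,0,0,0,0.048,0,0,0,0,0,0]

```text
t: 7.0
eef_pos: [0.4566, -0.1331, 0.1006]
tool_rot: [0.0, 0.994, 0.112, -0.002]
contact_force: [-7.5, -6.6, 2.4]
gripper_width: 0.005
grasp_force: 3.9
```

>>> arm_command:
  commands: [0.001,0,0,0,0,0,0,0.002,0,0,0,0,0,0,0.003,0,0,0,0,0,0,0.004,0,0,0,0,0,0,0.004,0,0,0,0,0,0,0.004,0,0,0,0,0,0]

```text
t: 7.6
eef_pos: [0.4573, -0.1329, 0.1005]
tool_rot: [0.001, 0.994, 0.112, -0.005]
contact_force: [-14.3, -7.1, 11.6]
gripper_width: -0.002
grasp_force: 8.0
```

```bash
python3 -c "
from h import *
lev2();lev('c4')"
```

```text
r [np.float64(0.1554), np.float64(0.1539)] lever 0.26980712290631037 F [-14.5  -7.   11.1] [ 0.4573 -0.1329  0.1005] 7.65
ball [ 0.45367082 -0.06214124] r 0.03963904346445562 lever 0.2746632430558882 F [-15.   -6.7  11.4] [ 0.4573 -0.1329  0.1005] 7.7
```

View pics/c4.png

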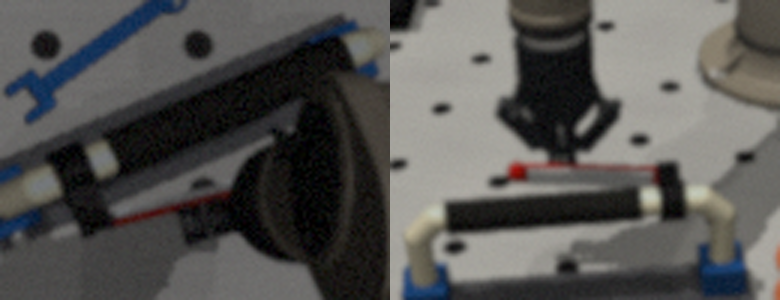

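The lever is held at its stop: ball at crop (517,172), fingers on the outer face at (563,155), and a visible gap to the grip. The force is steady at about 15 N, the wrench has not moved, and the jar and spool were never approached.

```bash
python3 -c "
from station import *
print(hand_in())"
```

```text
the job is handed in; nothing more can be done
None
```

The job is handed in: I pushed the lever to its stop, let it come fully out, then pushed it in again and left it held at the stop (about 0.26–0.27 rad by camera, steady force of about 15–20 N), clear of the bar; no verdict came back.

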